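# Stow the spare roller and close its chest

### The job

Lay the upright spare roller on its side in the orange cradle of the blue chest and let go of it. Then press the red pad at the knee of the locked lid stay so that it breaks past centre, and lower the lid gently, without letting it slam, until it is fully shut. Leave the other things on the bench where they are.

Things in the scene. Friction and masses are not known exactly. Their poses are not given: they have to be found in the camera images.
- case: Open blue chest, fixed. Base 170 mm deep (its x; front is -x, towards the robot), 240 wide (its y), rim 90 high, walls 5. Origin: centre of underside, z up. Grey foam fills it to 50 mm above the bench; two orange V saddles stand on the foam. Lid hinged on the far rim. A steel folding stay runs along the outside of its -y end (the robot's right).
- cradle (a point): Where the seated roller's centre lies: above the case's middle, 86 mm above the bench; axes as the case's. Saddles (45 degree V, 50 mm across, 14 thick) at y = +40 and -40 mm carry the black sleeve: the roller lies along y, either way round, flanges outside the saddles (13 mm play each way). Fingers fit in the 66 mm between the saddles, down to the foam 36 mm below.
- roller: Loose feed roller, about 0.35 kg, standing upright at the start: black rubber sleeve 42 mm in diameter, 120 mm long, with an aluminium flange 50 mm in diameter and 6 mm thick at each end; 132 mm long in all. Origin: centre of the end it stands on; its z axis is the roller's axis.
- roller_center (a point): Centre of the roller, 66 mm from its origin along its axis. Axes as the roller's.
- lid_hinge (a point): Middle of the lid's hinge line, which runs along the case's y: 85 mm behind the case's middle (+x), 90 mm above the bench. Axes as the case's.
- lid (a joint): Lid angle (rad): 0 = upright open, as at the start; grows as lowered; 1.6 = fully shut. Lid: blue tray 170 x 240 mm, 36 deep, 0.45 kg. Shut, it covers z = 90 to 126 mm; open, its top edge is 170 mm above the hinge line and its flat outer face is 36 mm behind it, facing away from the robot. Stiff hinge: stays where left (near shut it may sink), takes 2 to 8 N at the edge. The locked stay blocks it.
- lid_handle (a point): Outer edge of the lid's black handle, a tab 90 mm wide and 12 mm thick that stands out 20 mm from the middle of the lid's free edge (190 mm from the hinge line). It points straight up while the lid is open.
- stay_knee (a joint): Fold of the stay's knee (rad). 0 = locked: its two 65 mm bars are bowed 8 mm over centre, up and towards the case's front. 0.25 = in line (dead centre); about 2.7 with the lid shut. Pushing the red pad 20 to 30 mm towards the hinge (down and to the back, square to the pad) breaks it. It yields at about 5 N and stays folded; more pressing folds it more and starts to bring the lid down.
- stay_pad (a point): Middle of the upper face of the red thumb pad on the stay's knee: 34 mm along the case's y, 26 mm across, 6 mm thick, its middle 26 mm outside the -y end wall. At the start it is about 134 mm above the bench, 56 mm in front of the hinge line, and looks up and to the case's front, 32 degrees from vertical.
- cone_white: White cone of thread, 68 mm across the foot, 118 mm tall, standing. To be left where it is. Origin at its underside.
- cone_blue: Blue cone of thread, 68 mm across the foot, 118 mm tall, standing. To be left where it is. Origin at its underside.
- tape_reel: Black ring-shaped reel of strap, 120 mm across, 25 mm high, lying flat. To be left where it is. Origin at its underside.
- driver: Yellow-handled screwdriver lying flat. To be left where it is. Origin at its underside.
- wrench: Steel spanner lying flat. To be left where it is. Origin at its underside.
- bin: Open white plastic bin 110 x 150 x 55 mm. To be left where it is. Origin at its underside.
- oil: Small yellow bottle with a red cap, 52 mm across, 130 mm tall, standing. To be left where it is. Origin at its underside.
There are look-alikes about, which are no part of the job. Leave any green or turquoise look-alike of the roller alone.

How it is judged:
On the way, in this order (a step that is already met when the one before it is completed fails the run):
1. the roller lies in the cradle, let go, with the lid still open (x of roller_center in the frame of cradle between -0.006 and 0.006 m and y of roller_center in the frame of cradle between -0.018 and 0.018 m and z of roller_center in the frame of cradle between -0.006 and 0.005 m and angle between the z axis of roller and the y axis of case, either way round below 0.08 rad and contact force between roller and the fingers below 0.1 N and value of joint lid below 0.3 rad), for 0.2 s.
2. the stay has been broken at its knee (value of joint stay_knee above 0.4 rad), for 0.2 s.
At the end, for the whole second after the job is handed in: The roller lies at rest in the cradle, along the case (within 5 degrees), its centre within 18 mm along, 6 mm across and 5 to 6 mm in height of the cradle point; the stay is folded and the lid is shut to within 0.05 rad (x of roller_center in the frame of cradle between -0.006 and 0.006 m and y of roller_center in the frame of cradle between -0.018 and 0.018 m and z of roller_center in the frame of cradle between -0.006 and 0.005 m and angle between the z axis of roller and the y axis of case, either way round below 0.08 rad and value of joint lid above 1.55 rad and value of joint stay_knee above 2.3 rad and linear speed of roller below 0.02 m/s); the robot touches nothing.
It fails at once if the lid slammed (it turned faster than 2.5 rad/s over the last 0.5 rad of closing) (value of joint lid above 1.1 rad and velocity of joint lid above 2.5 rad/s).
It fails at once if another thing on the bench was pushed more than 30 mm (distance of any of cone_white, cone_blue, tape_reel, driver, wrench, bin, oil from where it was at the start of the episode above 0.03 m).
It also fails if it takes over 72 s, if anything falls off the work surface, if the arm or the gripper's body presses on something with over 40 N, if the wrist force passes 120 N, or if a joint passes its speed limit or range.

### The arm

A 6-joint arm with a two-finger parallel gripper is mounted at the origin on the work surface. World frame = base frame: x ahead of the robot, y to its left, z up, the work surface at z = 0. Lengths are in m, angles in rad, forces in N, time in s.
With the tool pointing down it reaches from about 0.3 to 0.825 m from the base axis. Payload 5.4 kg.
Tool frame: the origin (TCP) lies at the very end of the fingers, on their centre line; the grasp point (between the pads) lies 19 mm behind it; z points along the fingers, y is the line along which they close (so a half turn about z gives the same grasp; the last joint's range is limited). The gripper opens to 92 mm and grips with 3 to 60 N. Pads are 20 mm wide; open, the fingers measure 128 mm over their backs; the gripper's body (75 mm by 189 mm) begins 69 mm behind the grasp point.
Start: joints at [1.119, 0.158, 1.597, -0, 1.386, -0.21], TCP at [0.138, 0.558, 0.215] pointing down, gripper open.
Joint ranges: [-2.91, 2.91], [-0.94, 2.29], [0.18, 2.7], [-1.29, 4.43], [0.17, 2.64], [-3, 3]. Speed limits (rad/s): [2.57, 2.57, 3.14, 3.14, 3.14, 3.14].

### API

Orientations are given as a rotation vector (axis times angle).
In Python, from workcell import bot gives the robot as it stands. Calls block until the motion is done:
- bot.goto(position, orientation): joint-space move of the TCP to a pose.
- bot.line_to(position, rot=None, max_speed=0.15): straight line of the TCP; rot=None keeps the orientation; max_speed is the mean speed in m/s.
- bot.set_joints(angles): joint-space move.
- bot.set_gripper(opening, newtons=None): opening from 0.0 (shut) to 1.0 (fully open); newtons is the grip in N (None keeps the last); returns when the fingers have stopped.
- bot.hold(seconds).
- bot.inverse_kinematics(position, orientation): joint angles nearest the present ones, or None.
- bot.read_camera(name): name is "side" or "top" or "wrist"; returns a dict with "pixels" (480x640x3 uint8, blue, green, red), "fx", "fy", "cx", "cy" (pixels), "R" (3x3) and "t" (3): a world point X has camera coordinates R X + t. Camera axes: x right, y down, z forward; pixel columns grow to the right and rows downward; lengths in m; the calibration is good to about 2 mm. The wrist camera is an equidistant fisheye: a pixel r from the principal point sees the ray r / f radians off the axis. A picture is of the moment at which its call begins. There is no depth.
A pose or a line that the arm cannot do raises bot.MotionError and nothing moves.
- bot.job_done(): hands the job in; it is judged then, once.
Readings, each from a call of its own:
- bot.current_clock(): time.
- bot.current_joints(): joint angles.
- bot.current_joint_vel(): joint speeds.
- bot.current_effort(): joint torques, N m.
- bot.current_ee_pos(): TCP position.
- bot.current_tool_rot(): TCP orientation.
- bot.current_contact_force(): force on the tool from outside, world axes, zero at the start.
- bot.current_ft_torque(): the same for the moment, N m.
- bot.current_opening(): opening from 0.0 (shut) to 1.0 (fully open).
- bot.current_grip_force(): force on a finger pad.
Only numpy, scipy, OpenCV 4.12 (cv2) and the standard library are available. Lean on these libraries where they do the work, as an engineer would, in place of code of your own. Each camera call takes 0.05 s, during which the arm holds its last target. There are 200 camera calls.

## Working session

There is one attempt and no reset: what is moved stays moved. The work goes in short steps, each a Python script; the robot and the scene stay as the last script left them, time stands still between calls to the robot, and variables do not carry over. Pictures are saved under pics/ and viewed, at most 12 in all, crops included, and the job is handed in when it is done.

```bash
mkdir -p pics
python3 - <<'E'
from workcell import bot
import cv2,pickle
d={}
for n in("side","top","wrist"):
    c=bot.read_camera(n); d[n]=c; cv2.imwrite(f"pics/{n}0.png",c["pixels"]); print(n,c["fx"],c["fy"],c["cx"],c["cy"],c["R"],c["t"])
pickle.dump(d,open("c0.pkl","wb"))
print(bot.current_tool_rot(),bot.current_clock())
E
```

```text
side 619.4338249752165 619.4338249752165 329.0891772734692 247.46028235288148 [[ 0.77017945 -0.63780379 -0.00547109]
 [-0.48098137 -0.57513239 -0.66172476]
 [ 0.41890396  0.51227831 -0.74972689]] [-0.40489976  0.35688807  1.30314385]
top 525.5023286809196 525.5023286809196 321.5378219286262 242.64921977786346 [[-9.77078350e-04 -9.99999004e-01 -1.01811162e-03]
 [-9.95841738e-01  1.06576021e-03 -9.10938891e-02]
 [ 9.10948835e-02  9.24872177e-04 -9.95841788e-01]] [-6.29343407e-04  5.44694546e-01  1.65874686e+00]
wrist 371.64829954431775 371.64829954431775 316.584179177074 239.45938440273605 [[ 0.2397749   0.97082518 -0.00254253]
 [ 0.94229515 -0.23209667  0.24126952]
 [ 0.23364042 -0.06024619 -0.97045482]] [-0.57411401 -0.02647565  0.39057822]
[-3.78901680e-01 -3.11820189e+00  2.11079659e-03] 0.15
```

View pics/side0.png

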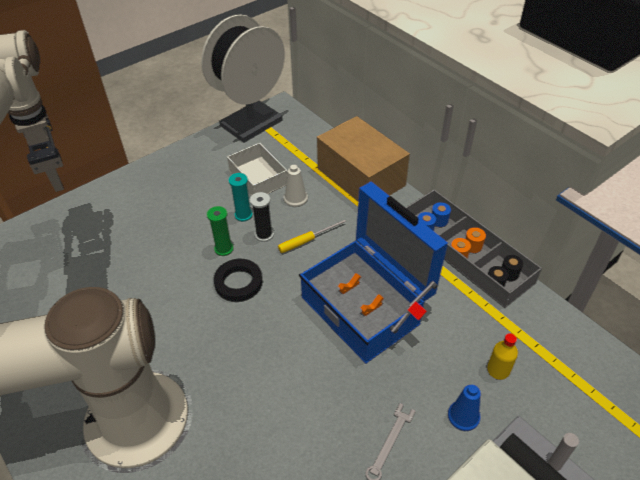

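View pics/top0.png

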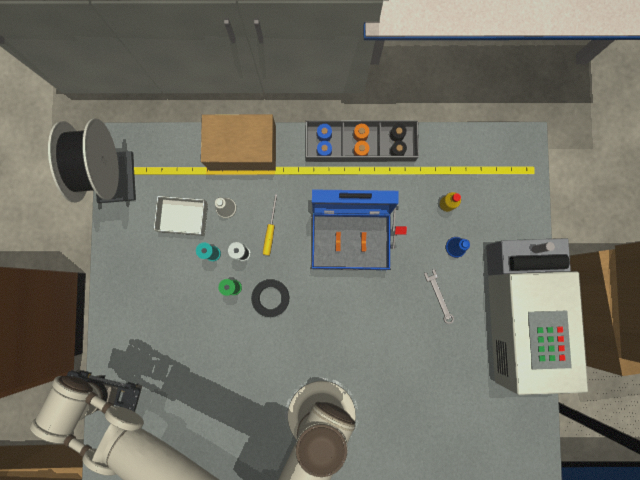

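Candidates, given as side pixel / top pixel:
- Black roller with aluminium flanges: (261,215) / (238,251).
- Turquoise look-alike: (240,196) / (207,251).
- Green look-alike: (220,230) / (229,287).
- Small black spools in the tray: (513,265) / (398,140).

The description fits the black one with the bright flanges. I'll check that in a crop and measure it along with the case.

```bash
cat > h.py <<'E'
import numpy as np,cv2
def ray(c,p):
    R=np.array(c["R"]);t=np.array(c["t"])
    return -R.T@t, R.T@np.array([(p[0]-c["cx"])/c["fx"],(p[1]-c["cy"])/c["fy"],1.])
def onz(c,p,z):
    o,d=ray(c,p); return o+d*(z-o[2])/d[2]
def tri(c1,p1,c2,p2):
    o1,d1=ray(c1,p1);o2,d2=ray(c2,p2)
    s=np.linalg.lstsq(np.c_[d1,-d2],o2-o1,rcond=None)[0]
    a,b=o1+s[0]*d1,o2+s[1]*d2
    return (a+b)/2,np.linalg.norm(a-b)
def mask(c,lo,hi,roi):
    m=cv2.inRange(cv2.cvtColor(c["pixels"],cv2.COLOR_BGR2HSV),np.array(lo),np.array(hi)); x0,y0,x1,y1=roi
    k=np.zeros_like(m);k[y0:y1,x0:x1]=m[y0:y1,x0:x1]; return k
def blobs(m,amin=8):
    n,l,s,ce=cv2.connectedComponentsWithStats(m)
    return [(ce[i].round(2),s[i]) for i in range(1,n) if s[i][4]>=amin]
E
python3 - <<'E'
import pickle; from h import *
d=pickle.load(open("c0.pkl","rb")); T,S=d["top"],d["side"]
print("cam",ray(T,(0,0))[0],ray(S,(0,0))[0])
m=mask(T,(0,0,150),(180,70,255),(222,236,256,268)); print(blobs(m))
for c,s in blobs(m): print("roller top",onz(T,c,.132))
m=mask(S,(0,0,130),(180,70,255),(246,188,276,245)); print([(c,s) for c,s in blobs(m)])
for n,c,r in(("T",T,(325,225,380,260)),("S",S,(330,265,395,325))):
    for ce,s in blobs(mask(c,(5,150,120),(20,255,255),r)): print(n,"orange",ce,s,onz(c,ce,.066))
for n,c,r in(("T",T,(388,215,415,245)),("S",S,(400,295,435,330))):
    for ce,s in blobs(mask(c,(0,170,100),(4,255,255),r)): print(n,"red",ce,s,onz(c,ce,.134))
# rim front edge in top: lowest blue row per column
b=mask(T,(100,120,40),(125,255,255),(305,215,396,280))
cols=[(x,np.where(b[:,x])[0].max()) for x in range(316,386,4)]; print(cols)
print([(y,np.where(b[y])[0].min(),np.where(b[y])[0].max()) for y in range(220,266,5)])
a=cv2.resize(T["pixels"][185:280,195:295],None,fx=4,fy=4,interpolation=cv2.INTER_CUBIC)
e=cv2.resize(T["pixels"][185:280,305:405],None,fx=4,fy=4,interpolation=cv2.INTER_CUBIC)
cv2.imwrite("pics/crop.png",np.hstack([a,e]))
E
```

```text
cam [ 0.3913256  -0.00274399  1.70146714] [-0.06239012 -0.72056104  1.21094842]
[(array([235.74, 249.94]), array([228, 242,  17,  18, 210], dtype=int32)), (array([247.25, 254.75]), array([241, 248,  10,  13,  24], dtype=int32))]
roller top [0.51323539 0.2557658  0.132     ]
roller top [0.49875969 0.22110763 0.132     ]
[(array([261.19, 198.76]), array([249, 191,  27,  16, 252], dtype=int32)), (array([273.26, 217.39]), array([270, 209,   6,  20,  69], dtype=int32)), (array([249.67, 222.69]), array([246, 218,   8,   8,  39], dtype=int32)), (array([249.81, 229.23]), array([246, 227,   9,   6,  26], dtype=int32)), (array([264.05, 236.83]), array([254, 232,  20,   9,  41], dtype=int32))]
T orange [337.62 240.85] [336 232   5  19  78] [ 0.54652454 -0.05150467  0.066     ]
T orange [363.47 241.  ] [361 232   5  19  77] [ 0.54596681 -0.1323032   0.066     ]
S orange [349.8  282.04] [338 273  23  17 139] [ 0.54555821 -0.05289185  0.066     ]
S orange [372.47 303.45] [361 294  22  18 148] [ 0.54458505 -0.13301107  0.066     ]
T red [400.27 230.08] [395 227  11   7  73] [ 0.5723394  -0.23762881
[... 163 characters left out ...]
(328, np.int64(268)), (332, np.int64(268)), (336, np.int64(268)), (340, np.int64(268)), (344, np.int64(268)), (348, np.int64(268)), (352, np.int64(268)), (356, np.int64(268)), (360, np.int64(268)), (364, np.int64(268)), (368, np.int64(268)), (372, np.int64(268)), (376, np.int64(269)), (380, np.int64(269)), (384, np.int64(269))]
[(220, np.int64(313), np.int64(389)), (225, np.int64(313), np.int64(389)), (230, np.int64(313), np.int64(389)), (235, np.int64(313), np.int64(389)), (240, np.int64(313), np.int64(389)), (245, np.int64(312), np.int64(389)), (250, np.int64(312), np.int64(389)), (255, np.int64(312), np.int64(389)), (260, np.int64(312), np.int64(389)), (265, np.int64(312), np.int64(389))]
```

View pics/crop.png

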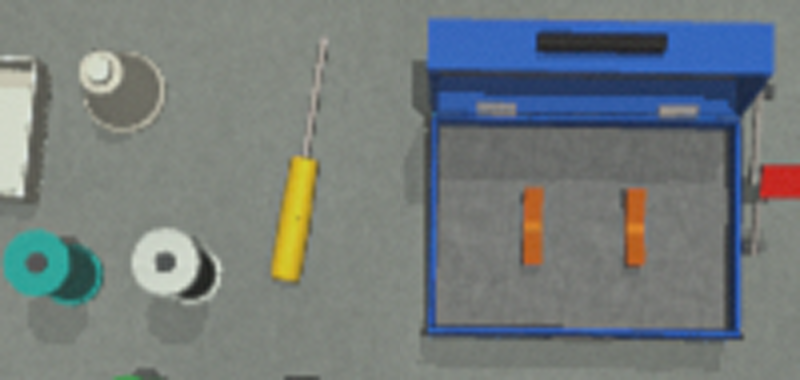

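The crop confirms the choice. The black roller with bright flanges has its top at about (236,250) in the top view, next to the turquoise one. The chest is square to the robot, with the saddles at (338,241) and (363,241) and the red pad at (400,230). Next I'll plan the grasps by IK, without moving yet.

```bash
cat > plan.py <<'E'
from h import *
from scipy.spatial.transform import Rotation as Ro
yaw=-0.01
cx=np.array([np.cos(yaw),np.sin(yaw),0]);cy=np.array([-np.sin(yaw),np.cos(yaw),0]);Z=np.array([0,0,1.])
CR=np.array([.5457,-.092,.086]); H=CR+.085*cx+.004*Z
rv=lambda R:Ro.from_matrix(R).as_rotvec()
def frame(z,y): # tool frame from z and closing dir
    return np.c_[np.cross(y,z),y,z]
def grasp(head,al,s):
    h=np.array([np.cos(head),np.sin(head),0])
    return h,frame(np.cos(al)*h-np.sin(al)*Z,s*np.cross(Z,h))
def place(h,Rg,th,sy=1):
    u=np.sin(th)*cx-np.cos(th)*Z; a=sy*cy
    W=np.c_[u,np.cross(a,u),a]@np.c_[h,np.cross(Z,h),Z].T
    return W@Rg
def tcp(g,R,d=.019): return g+d*R[:,2]
E
python3 - <<'E'
from plan import *; from workcell import bot; import pickle
d=pickle.load(open("c0.pkl","rb")); T,S=d["top"],d["side"]
print("side top of roller",onz(S,(261.2,198.8),.132), "green",onz(T,(229,287),.132),"pad",tri(T,(400.27,230.08),S,(416.71,310.37)))
r=np.array([.513,.256,.07])
ik=lambda p,R:bot.inverse_kinematics(list(p),list(rv(R)))
f=lambda q:None if q is None else np.round(q,2)
for al in(20,30,40):
  for hd in(55,65,75,90):
    for s in(1,-1):
      h,R=grasp(np.radians(hd),np.radians(al),s)
      q=[ik(tcp(r,R),R),ik(tcp(r-.1*R[:,2],R),R),ik(tcp(r+.17*Z,R),R)]
      for th in(15,20):
        P=place(h,R,np.radians(th)); q2=[ik(tcp(CR,P),P),ik(tcp(CR+.12*Z,P),P)]
        if all(x is not None for x in q+q2): print(al,hd,s,th,f(q[0]),f(q[2]),f(q2[0]),f(q2[1]))
pz=np.sin(.5585)*cx-np.cos(.5585)*Z
for s in(1,-1):
  R=frame(pz,s*cy); print("press",f(ik(np.array([.571,-.239,.134])-.05*pz,R)))
  R=frame(-Z,s*cy); print("lid",f(ik([.70,-.09,.24],R)),f(ik([.70,-.09,.40],R)),f(ik([.5,-.09,.127],R)))
E
```

```text
side top of roller [0.51377133 0.2503852  0.132     ] green [0.40262081 0.27429403 0.132     ] pad (array([ 0.57296016, -0.23854137,  0.12674531]), np.float64(0.0005478464436403338))
20 55 -1 15 [-0.28  0.36  2.31  1.7   1.11 -1.07] [-0.28 -0.19  2.36  1.45  1.11 -0.52] [-0.23  0.12  2.02 -0.44  0.72  0.12] [-0.23 -0.06  1.94 -0.35  0.96 -0.02]
20 55 -1 20 [-0.28  0.36  2.31  1.7   1.11 -1.07] [-0.28 -0.19  2.36  1.45  1.11 -0.52] [-0.24  0.08  2.09 -0.47  0.61  0.16] [-0.24 -0.12  2.01 -0.35  0.87  0.  ]
20 65 -1 15 [-0.32  0.43  2.2   1.5   1.21 -1.02] [-0.32 -0.06  2.24  1.35  1.28 -0.56] [-0.23  0.12  2.02 -0.44  0.72  0.12] [-0.23 -0.06  1.94 -0.35  0.96 -0.02]
20 65 -1 20 [-0.32  0.43  2.2   1.5   1.21 -1.02] [-0.32 -0.06  2.24  1.35  1.28 -0.56] [-0.24  0.08  2.09 -0.47  0.61  0.16] [-0.24 -0.12  2.01 -0.35  0.87  0.  ]
20 75 -1 15 [-0.32  0.5   2.08  1.33  1.31 -0.98] [-0.32  0.07  2.12  1.25  1.42 -0.6 ] [-0.23  0.12  2.02 -0.44  0.72  0.12] [-0.23 -0.06  1.94 -0.35  0.96 -0.02]
20 75 -1 20 [-0.32  0.5   2.08  1.33  1.31 -0.98] [-0.32  0.07  2.12  1.25  1.42 -0.6 ] [-0.24  0
[... 4924 characters left out ...]
.83 -2.32] [-0.03  0.03  1.97 -0.87  0.99 -2.59]
40 90 -1 15 [-0.19  0.4   1.92  0.92  1.23 -0.7 ] [-0.19  0.1   1.87  0.86  1.45 -0.43] [-0.03  0.28  1.96 -0.96  0.89  0.7 ] [-0.03  0.07  1.91 -0.82  1.06  0.46]
40 90 -1 20 [-0.19  0.4   1.92  0.92  1.23 -0.7 ] [-0.19  0.1   1.87  0.86  1.45 -0.43] [-0.03  0.25  2.01 -1.04  0.83  0.82] [-0.03  0.03  1.97 -0.87  0.99  0.55]
press [-0.84 -0.11  2.05  0.53  0.88 -2.68]
lid [-0.3   0.49  1.14  0.    1.51 -1.86] [-0.3   0.49  0.83  0.    1.82 -1.86] [-0.42  0.07  1.87  0.    1.2  -1.98]
press [-0.84 -0.11  2.05  0.53  0.88  0.46]
lid [-0.3   0.49  1.14 -0.    1.51  1.28] [-0.3   0.49  0.83 -0.    1.82  1.28] [-0.42  0.07  1.87 -0.    1.2   1.16]
```

```bash
cat >> plan.py <<'E'
HD,AL,TH=np.radians(75),np.radians(30),np.radians(18)
hh,RG=grasp(HD,AL,-1); RP=place(hh,RG,TH)
RO=np.array([.513,.254,.07])
E
python3 - <<'E'
from plan import *; from workcell import bot
p=np.array(bot.current_ee_pos()); bot.line_to(list(p+[0,0,.15]),max_speed=.25)
bot.goto(list(tcp(RO-.12*RG[:,2]+.17*Z,RG)),list(rv(RG)))
bot.line_to(list(tcp(RO-.12*RG[:,2],RG)),max_speed=.15)
bot.line_to(list(tcp(RO,RG)),max_speed=.08)
print(bot.current_contact_force(),bot.current_clock())
cv2.imwrite("pics/w1.png",np.hstack([cv2.resize(bot.read_camera("wrist")["pixels"],(400,300)),cv2.resize(bot.read_camera("side")["pixels"][130:330,180:447],(400,300))]))
E
```

```text
[ 0.38430393  0.4466563  -0.72527306] 5.7833
```

View pics/w1.png

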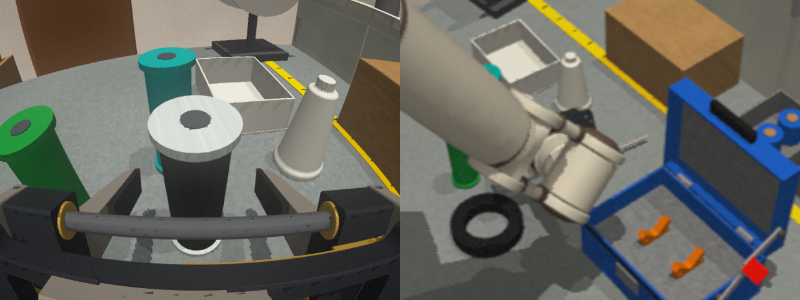

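The wrist view shows the black roller centred between the open fingers at (195,150), and nothing is touching. Next I'll grip, lift and carry it over the cradle.

Run:
```python
from plan import *; from workcell import bot
bot.set_gripper(0,30); print(bot.current_opening(),bot.current_grip_force())
bot.line_to(list(tcp(RO+.2*Z,RG)),max_speed=.15)
print(bot.current_opening(),bot.current_contact_force())
bot.goto(list(tcp(CR+.14*Z-.03*cx,RP)),list(rv(RP)))
bot.line_to(list(tcp(CR+.06*Z,RP)),max_speed=.12)
print(bot.current_opening(),bot.current_contact_force(),bot.current_clock())
import pickle
d={n:bot.read_camera(n) for n in("top","side","wrist")}; pickle.dump(d,open("c2.pkl","wb"))
cv2.imwrite("pics/w2.png",np.hstack([cv2.resize(d["wrist"]["pixels"],(400,300)),cv2.resize(d["side"]["pixels"][170:370,270:537],(400,300))]))
```

```text
0.4502323173689958 29.97668892145157
0.448003580336023 [ 0.32686337 -0.7131401  -4.57605123]
0.4522386884770654 [-0.99778281  0.3646004  -4.27224751] 10.525
```

View pics/w2.png

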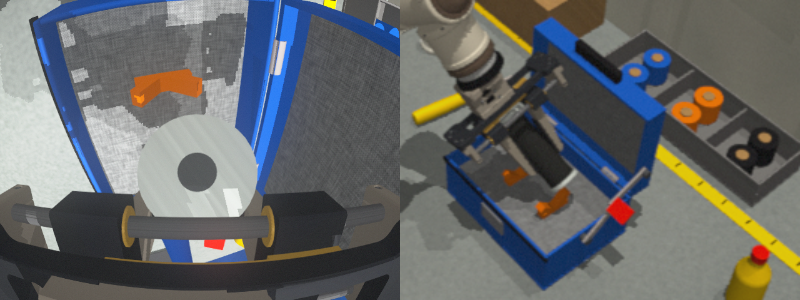

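The side view shows the roller pitched in the grip: its -y end hangs lower than the saddle line. In the wrist view the flange has moved from (195,122) to (197,172). I'll measure that tilt.

Run:
```python
from plan import *; import pickle
from workcell import bot
d=pickle.load(open("c2.pkl","rb")); w=d["wrist"]; R=np.array(w["R"]);t=np.array(w["t"])
def proj(X):
    v=R@X+t; th=np.arctan2(np.hypot(v[0],v[1]),v[2]); k=w["fx"]*th/np.hypot(v[0],v[1]); return np.array([w["cx"]+k*v[0],w["cy"]+k*v[1]])
def pin(c,X):
    v=np.array(c["R"])@X+np.array(c["t"]); return np.array([c["cx"]+c["fx"]*v[0]/v[2],c["cy"]+c["fy"]*v[1]/v[2]])
g=np.array(bot.current_ee_pos())-.019*Ro.from_rotvec(bot.current_tool_rot()).as_matrix()[:,2]
u=np.sin(TH)*cx-np.cos(TH)*Z
print(g-CR)
for b in np.radians(range(-10,45,5)):
    a=np.cos(b)*cy-np.sin(b)*u
    print(round(np.degrees(b)),proj(g+.062*a).round(),"side -y end",pin(d["side"],g-.070*a).round(1),"top +y",pin(d["top"],g+.062*a).round(1))
```

```text
[ 5.35022743e-04 -5.77042570e-05  6.11656085e-02]
-10 [318. 176.] side -y end [382.3 286.5] top +y [331.5 237.4]
-5 [318. 183.] side -y end [383. 288.] top +y [331.3 237.8]
0 [318. 192.] side -y end [383.6 289.3] top +y [331.2 238.2]
5 [318. 203.] side -y end [384.  290.4] top +y [331.3 238.6]
10 [318. 215.] side -y end [384.2 291.3] top +y [331.6 238.9]
15 [319. 230.] side -y end [384.3 292.1] top +y [332.  239.3]
20 [319. 246.] side -y end [384.2 292.7] top +y [332.6 239.7]
25 [319. 264.] side -y end [383.9 293.1] top +y [333.3 240.1]
30 [319. 282.] side -y end [383.5 293.4] top +y [334.2 240.5]
35 [319. 301.] side -y end [382.9 293.4] top +y [335.2 240.8]
40 [319. 321.] side -y end [382.1 293.3] top +y [336.4 241.1]
```

Run:
```python
import pickle,cv2,numpy as np
d=pickle.load(open("c2.pkl","rb"))
a=cv2.resize(d["side"]["pixels"][220:310,325:415],(400,400),interpolation=cv2.INTER_CUBIC)
b=cv2.resize(d["wrist"]["pixels"][160:380,200:420],(400,400))
cv2.imwrite("pics/c3.png",np.hstack([a,b]))
```

```text
(no output)
```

View pics/c3.png

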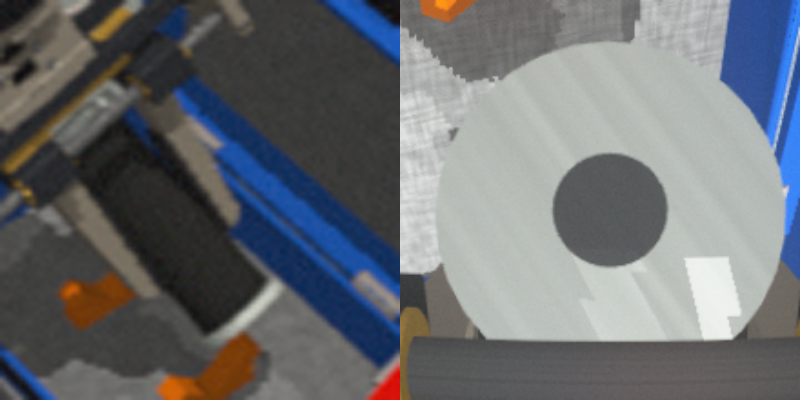

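The hole at row 275 means the roller has pivoted about 28° in the grip. It would land with its flange on a saddle. I'll lay it on the clear bench in front of the chest, which levels it, and regrasp it from straight above at its centre.

Run:
```python
from plan import *; from workcell import bot
R0=place(hh,RG,0.0); B=np.array([.37,-.092,0])
bot.line_to(list(tcp(CR+.13*Z,RP)),max_speed=.12)
bot.line_to(list(tcp(CR+.13*Z-.12*cx,RP)),max_speed=.15)
bot.goto(list(tcp(B+.2*Z,R0)),list(rv(R0)))
bot.line_to(list(tcp(B+.10*Z,R0)),max_speed=.12)
for z in np.arange(.09,.029,-.01):
    bot.line_to(list(tcp(B+z*Z,R0)),max_speed=.05); print(round(z,3),np.round(bot.current_contact_force(),1))
bot.set_gripper(.64); bot.hold(.3)
bot.line_to(list(tcp(B+.03*Z-.18*R0[:,2],R0)),max_speed=.15)
print(bot.current_clock())
import pickle
d={n:bot.read_camera(n) for n in("top","side","wrist")}; pickle.dump(d,open("c4.pkl","wb"))
cv2.imwrite("pics/w4.png",np.hstack([cv2.resize(d["wrist"]["pixels"],(400,300)),cv2.resize(d["side"]["pixels"][210:450,180:500],(400,300))]))
```

```text
0.09 [-0.5  0.2 -4. ]
0.08 [-0.6 -0.8 -4.5]
0.07 [-0.6 -0.8 -4.7]
0.06 [ 0.1 -0.7 -4.7]
0.05 [-3.8 13.4 18. ]
0.04 [2.6 0.6 4. ]
0.03 [ 2.5 -0.2 -0.9]
18.2417
```

View pics/w4.png

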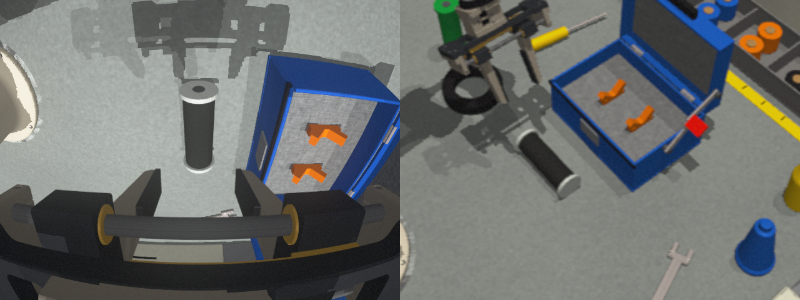

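The roller now lies on the bench along the chest, with ends at about (278,318) and (316,358) in the side view. I'll localise it.

Run:
```python
from plan import *; import pickle
d=pickle.load(open("c4.pkl","rb"))
for n,roi in(("side",(262,305,335,375)),("top",(315,270,385,335))):
    c=d[n]; m=mask(c,(0,0,0),(180,255,62),roi); m=cv2.morphologyEx(m,cv2.MORPH_OPEN,np.ones((3,3)))
    for ce,s in blobs(m,100):
        l=cv2.connectedComponents(m)[1]; k=(l==l[int(ce[1]),int(ce[0])]).astype(np.uint8)
        (r,wh,a)=cv2.minAreaRect(cv2.findNonZero(k)); bx=cv2.boxPoints((r,wh,a))
        e=[(bx[i]+bx[(i+1)%4])/2 for i in range(4)]
        i=0 if np.linalg.norm(e[0]-e[2])>np.linalg.norm(e[1]-e[3]) else 1
        z=.025
        P,Q=onz(c,e[i],z),onz(c,e[i+2],z); D=P-Q; print(n,s,ce,np.round(wh,1),(P+Q)/2,np.linalg.norm(D),"ang",np.degrees(np.arctan2(D[0],D[1])))
```

```text
side [275 316  41  44 838] [294.69 337.25] [46.4 18.8] [ 0.3674941  -0.06739683  0.025     ] 0.11842954831044519 ang 0.8462457430654299
top [328 292  37  12 442] [345.92 297.52] [11. 36.] [ 0.36982464 -0.07863501  0.025     ] 0.11422598301901057 ang -179.9447630870494
```

Run:
```python
from plan import *; import pickle
d=pickle.load(open("c4.pkl","rb")); c=d["top"]; g=cv2.cvtColor(c["pixels"],cv2.COLOR_BGR2GRAY)
for r in(294,297,300,303): print(r,g[r,320:376])
for col in(323,326,367,370): print(col,onz(c,(col,298),.025)[1])
s=d["side"]; g=cv2.cvtColor(s["pixels"],cv2.COLOR_BGR2GRAY)
dr=np.array([38,40])/55.2
print([int(g[int(round(337.5+k*dr[1])),int(round(294.7+k*dr[0]))]) for k in range(-38,40)])
```

```text
294 [130 132 131 130  94 182 187  85  44  46  49  46  48  49  49  52  49  48
  49  50  47  48  45  49  50  44  48  47  49  47  47  47  47  47  49  49
  47  45  47  47  49  46  48  45  57 127 181 150 133 132 129 131 131 133
 136 134]
297 [127 119 130 117  92 209 212  93  45  49  51  51  48  48  51  51  50  51
  52  49  48  50  50  51  48  48  52  50  48  50  46  47  51  50  49  50
  49  50  48  51  48  49  46  47  60 139 209 160 133 133 130 135 131 128
 132 132]
300 [112 113 114 111  95 186 190  84  45  47  47  48  49  47  48  47  45  45
  49  44  51  48  48  45  48  46  50  43  48  50  50  49  47  49  45  50
  46  47  51  51  47  52  49  48  56 128 187 149 131 130 133 133 132 135
 133 135]
303 [ 96  94  95  82  84 148 151  73  47  53  50  53  51  52  54  50  52  50
  51  52  53  52  51  52  52  53  52  50  53  52  49  53  52  52  49  52
  49  46  48  48  51  45  48  43  56 130 155 140 133 131 132 132 132 136
 130 133]
323 -0.005654107535786457
326 -0.015172903412693525
367 -0.14525208500590003
370 -0.1547692669961987
[118, 113, 98, 73, 89, 136, 136, 134, 134, 134, 136, 179, 177, 177, 80, 39, 40, 40, 42, 43, 43, 39, 40, 41, 42, 43, 43, 45, 40, 41, 37, 43, 40, 45, 43, 43, 43, 44, 42, 42, 43, 41, 41, 43, 40, 42, 42, 42, 47, 47, 41, 42, 42, 44, 44, 41, 41, 48, 42, 41, 54, 166, 195, 152, 111, 99, 100, 103, 103, 101, 100, 100, 98, 114, 136, 135, 134, 135]
```

```bash
cat >> plan.py <<'E'
_,RV0=grasp(HD,0.,-1); RV=place(hh,RV0,0.); RQ=place(hh,RV0,np.radians(15))
E
python3 - <<'E'
from plan import *; from workcell import bot; import pickle
B=np.array([.369,-.079,.025])
print(np.round(bot.inverse_kinematics(list(tcp(B,RV)),list(rv(RV))),2),np.round(bot.inverse_kinematics(list(tcp(CR,RQ)),list(rv(RQ))),2))
bot.set_gripper(1.0)
bot.goto(list(tcp(B+.15*Z,RV)),list(rv(RV)))
bot.line_to(list(tcp(B+.04*Z,RV)),max_speed=.15)
bot.line_to(list(tcp(B+.002*Z,RV)),max_speed=.06)
print(np.round(bot.current_contact_force(),1))
bot.set_gripper(0,45); print(bot.current_opening(),bot.current_grip_force())
bot.line_to(list(tcp(B+.18*Z,RV)),max_speed=.12)
bot.line_to(list(tcp(CR+.14*Z-.06*cx,RQ)),rot=list(rv(RQ)),max_speed=.1)
bot.line_to(list(tcp(CR+.06*Z,RQ)),max_speed=.1)
print(np.round(bot.current_contact_force(),1),bot.current_opening(),bot.current_clock())
d={n:bot.read_camera(n) for n in("top","side","wrist")}; pickle.dump(d,open("c5.pkl","wb"))
cv2.imwrite("pics/w5.png",np.hstack([cv2.resize(d["wrist"]["pixels"],(400,300)),cv2.resize(d["side"]["pixels"][210:330,320:480],(400,300))]))
E
```

```text
[-0.53 -0.06  2.29 -0.    0.91 -0.52] [-0.45  0.1   2.    0.15  0.81 -0.53]
[ 0.1 -0.5 -0.1]
0.4466965578542143 44.998846650123596
[ 0.7  0.1 -4.4] 0.4453929652355259 26.4667
```

View pics/w5.png

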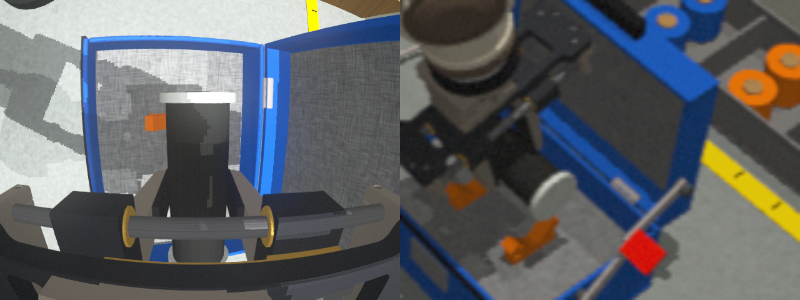

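The roller now hangs level and parallel to the saddle line. I'll lower it, watching the force.

Run:
```python
from plan import *; from workcell import bot; import pickle
bot.line_to(list(tcp(CR+.015*Z,RQ)),max_speed=.08); print(np.round(bot.current_contact_force(),1))
for z in(.010,.006,.003,.001):
    bot.line_to(list(tcp(CR+z*Z,RQ)),max_speed=.03); f=bot.current_contact_force(); print(z,np.round(f,1))
    if np.linalg.norm(np.array(f)-[.7,.1,-4.4])>8: break
bot.set_gripper(.60); bot.hold(.4); print(np.round(bot.current_contact_force(),1),bot.current_opening())
bot.line_to(list(tcp(CR+.001*Z-.17*RQ[:,2],RQ)),max_speed=.12)
print(bot.current_clock())
bot.line_to(list(np.array(bot.current_ee_pos())+[-.15,0,.03]),max_speed=.2)
d={n:bot.read_camera(n) for n in("top","side","wrist")}; pickle.dump(d,open("c6.pkl","wb"))
cv2.imwrite("pics/w6.png",np.hstack([cv2.resize(d["top"]["pixels"][185:275,300:420],(400,300)),cv2.resize(d["side"]["pixels"][210:360,280:480],(400,300))]))
```

```text
[-0.4 -0.1 -3.3]
0.01 [-0.2  0.2 -4.8]
0.006 [ 0.1 -0.  -4.3]
0.003 [-8.3  1.6  8.7]
[-0.7 -0.6 -0.3] 0.6005757429251765
30.5417
```

View pics/w6.png

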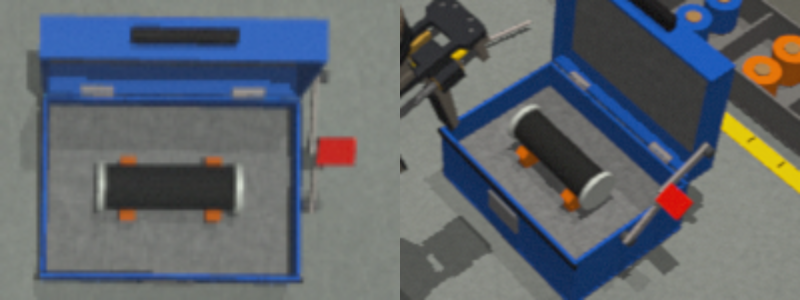

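The roller is seated centrally in the saddles: its flanges span 100–242 and the saddles sit at 127 and 213 in the crop. Now the stay pad.

Run:
```python
from plan import *; from workcell import bot; import pickle
bot.set_gripper(0,20)
a=np.radians(32); pz=np.sin(a)*cx-np.cos(a)*Z; R=frame(pz,-cy); p=np.array([.573,-.246,.131])
bot.goto(list(p-.07*pz),list(rv(R)))
bot.line_to(list(p-.015*pz),max_speed=.1)
f0=np.array(bot.current_contact_force()); print(np.round(f0,1))
for s in np.arange(-.01,.033,.003):
    bot.line_to(list(p+s*pz),max_speed=.03); f=np.array(bot.current_contact_force())-f0; print(round(s,3),np.round(f,1))
    if np.linalg.norm(f)>30: break
bot.hold(.3)
bot.line_to(list(p-.08*pz),max_speed=.15)
bot.line_to(list(np.array(bot.current_ee_pos())+[-.12,0,.15]),max_speed=.2); print(bot.current_clock())
d={n:bot.read_camera(n) for n in("top","side")}; pickle.dump(d,open("c7.pkl","wb"))
cv2.imwrite("pics/w7.png",np.hstack([cv2.resize(d["top"]["pixels"][185:275,300:420],(400,300)),cv2.resize(d["side"]["pixels"][210:360,280:480],(400,300))]))
```

```text
[-1.   0.5  0.5]
-0.01 [ 0.7 -0.1 -1.4]
-0.007 [ 1.4 -0.4 -0.3]
-0.004 [ 1.1 -0.2  0.3]
-0.001 [1.3 0.  2.3]
0.002 [2.4 0.8 3.9]
0.005 [1.9 0.3 5.1]
0.008 [2.2 1.2 4.4]
0.011 [3.8 1.6 6.2]
0.014 [3.2 1.5 7.1]
0.017 [1.6 1.5 9.5]
0.02 [1.1 2.8 9.8]
0.023 [-0.4  1.9 10.9]
0.026 [-1.6  1.9 10.6]
0.029 [-3.2  2.  11.6]
0.032 [-4.7  1.4 11.2]
40.425
```

View pics/w7.png

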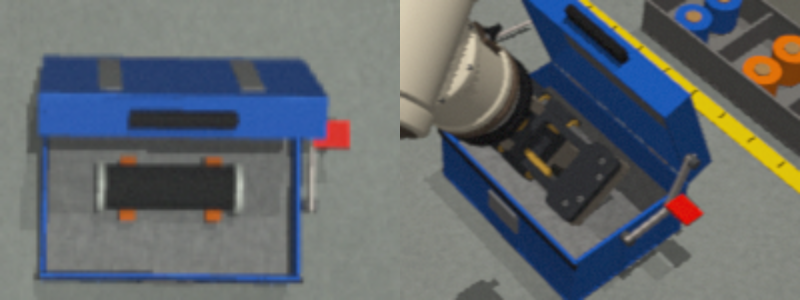

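The stay has broken: the pad has swung down to (335,135) in the top crop, and the lid leans forward. The roller is still seated. Next I'll push the lid down along its arc from behind.

Run:
```python
from plan import *; from workcell import bot; import pickle
from scipy.optimize import brentq
d=pickle.load(open("c7.pkl","rb")); c=d["top"]
def row(ph):
    X=H+.19*(-np.sin(ph)*cx+np.cos(ph)*Z)+.018*(np.cos(ph)*cx+np.sin(ph)*Z)
    v=np.array(c["R"])@X+np.array(c["t"]); return c["cy"]+c["fy"]*v[1]/v[2]
ph0=brentq(lambda p:row(p)-221,0,1.4); print("phi",ph0)
R=frame(-Z,-cy)
def P(ph,r=.155): return H+r*(-np.sin(ph)*cx+np.cos(ph)*Z)+.036*(np.cos(ph)*cx+np.sin(ph)*Z)+.010*cx
bot.line_to(list(np.array(bot.current_ee_pos())+[0,0,.07]),max_speed=.25)
s=P(ph0-.3)
bot.goto([s[0],s[1],.42],list(rv(R)))
bot.line_to(list(s),max_speed=.15)
f0=np.array(bot.current_contact_force())
for ph in np.append(np.arange(ph0-.2,1.55,.12),[1.57,1.6]):
    bot.line_to(list(P(ph)),max_speed=.06); f=np.array(bot.current_contact_force())-f0; print(round(ph,2),np.round(f,1))
    if np.linalg.norm(f)>30: break
print(bot.current_clock(),bot.current_ee_pos())
c=bot.read_camera("side"); cv2.imwrite("pics/w8.png",cv2.resize(c["pixels"][200:380,270:510],(640,480)))
```

```text
phi 0.35637103609125603
0.16 [-0.1  0.8 -0.9]
0.28 [-0.7  0.5 -0.3]
0.4 [-0.5  1.   0.5]
0.52 [-1.1  1.9  0.3]
0.64 [-0.9  0.8  0.2]
0.76 [-0.8  1.3 -0.3]
0.88 [-0.7 -0.  -0.1]
1.0 [-0.8 -0.1 -0.6]
1.12 [-0.7  2.   0.7]
1.24 [ 0.   1.1 -0.1]
1.36 [0.  1.5 1.1]
1.48 [-0.9  0.9 -0.7]
1.57 [-0.6  0.5  4.5]
1.6 [-10.9   6.7  30.8]
49.6333 [ 0.4862558  -0.09166445  0.12619373]
```

View pics/w8.png

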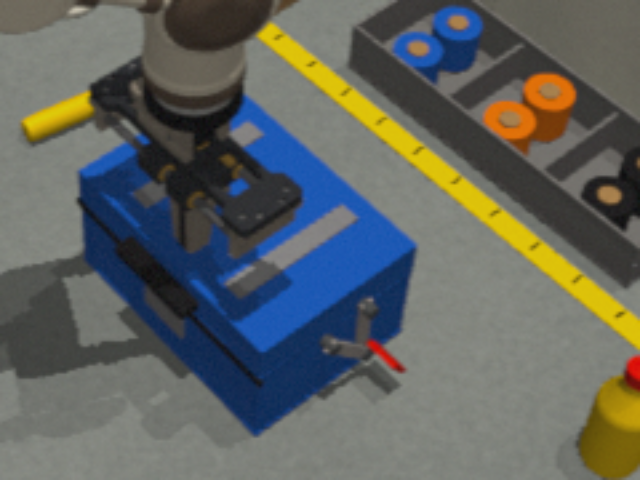

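The lid is flat and shut on the rim, the stay is folded with the red pad at (388,355), and 30 N of pressing met a firm stop. I'll retreat and hand in.

Run:
```python
from workcell import bot
import numpy as np
p=np.array(bot.current_ee_pos())
bot.line_to(list(p+[0,0,.15]),max_speed=.12); bot.hold(.5)
print(np.round(bot.current_contact_force(),1),bot.current_clock()); print(bot.job_done())
```

```text
[-0.1  0.3 -1.2] 51.625
the job is handed in; nothing more can be done
None
```

I handed the job in at about 52 s: the roller was last seen seated in the cradle and released, just before the lid came down over it. The stay is broken and folded, and the lid went down slowly and is shut. I kept clear of the other bench items but did not re-measure them, and the hand-in returned no verdict.

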